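# Clean and press home the access cover of a control housing

### The arm

A 6-joint arm with a two-finger parallel gripper is mounted at the origin on a cart in front of the work surface, level with it; the furniture and walls round the work are solid. World frame = base frame: x ahead of the robot, y to its left, z up, the work surface at z = 0. Lengths are in m, angles in degrees, forces in N, time in s.
With the tool pointing down it reaches from about 0.35 to 0.875 m from the base axis. Payload 4.2 kg.
Tool frame: the origin (TCP) lies on the front face of the gripper's body, between the roots of the fingers; the fingertips stand finger_overhang ahead of it and the grasp point (between the pads) lies 51 mm ahead of it (finger_overhang is the distance from the TCP to the fingertips, in m); z points along the fingers, y is the line along which they close (so a half turn about z gives the same grasp; the last joint's range is limited). The gripper opens to 87 mm and grips with 3 to 60 N. Pads are 19 mm wide; open, the fingers measure 117 mm over their backs; the gripper's body (75 mm by 190 mm) begins 51 mm behind the grasp point.
Start: joints at [82.655, 22.042, 0.453, 0, -68.411, -14.817], TCP at [0.236, 0.579, 0.292] pointing down, gripper open.
Joint ranges: [-179.83, 179.83], [-69.29, 118.12], [-61.27, 80.66], [-181.25, 117.63], [-171.15, -9.14], [-177.46, 177.46]. Speed limits (degrees/s): [159.86, 159.86, 180, 180, 180, 180].

### API

Orientations are given as a 3x3 rotation matrix whose columns are the frame's x, y, z axes.
In Python, from station import sense, capture, camera_model, finish_job, finger_overhang gives the robot as it stands. The module is installed in compiled form; this text tells all that it offers.
- The arm moves only by the tool jog_arm, never from a script. Its argument "rows" is a list that holds one entry, the list of rows, each a list of 4 numbers: the shift along the tool's x, y, z in m, then the turn about the tool's z in rad. A call has 1 to 20 rows; each row shifts and turns the commanded pose from where the row before left it, along the tool's axes as they then stand; what a row does not reach is not made up. A row lasts 1/8 s, in which the tool goes at most 62.5 mm and 10.7 degrees, less where a joint would pass 70% of its speed; a pose out of reach is approached as far as the arm can. A call is refused whole if a number of a shift passes 0.0625 or a number of a turn 0.188, either way. A call with a gripper value outside its range is refused whole. "claw" is the opening, from 0 (shut) to 1 (fully open), set as the call begins (left out, the last holds). The fingers move at their own pace and stop on an object; the grip force is fixed at half the most. Time passes only in rows, so rows that do not move let the fingers close. It gives the time, the measured TCP pose, the force, the opening and the grip force at its end, in the units of the state.
- sense(): the state, without advancing time (a new reading comes with each control period).
- capture(name): name is "scene" or "top" or "wrist"; returns the picture (400x640x3 uint8, red, green, blue); there is no depth.
- camera_model(name): a dict with "fovy" (degrees; the focal length in pixels is half the picture's height over the tangent of half this angle, whatever the lens; pixels are square), "cx", "cy" (the principal point, pixels), "k1" (the pictures are not rectified: a ray, as slopes to the right and down, at radius r is drawn at 1 + k1 r^2 times it, then the intrinsics apply), "eye" and "rotation" of the camera in the world. Camera axes: x right, y down, z forward; pixel columns grow to the right and rows downward; lengths in m; the calibration is good to about 2 mm. A picture is of the moment at which its call begins: read the wrist's pose just before it. camera_model takes no time and is no camera call; for the wrist camera it gives the pose at the moment of the call.
- finish_job(): hands the job in; it is judged then, once.
The state is a dict: "time_s": time; "joints": joint angles; "joint_velocities": joint speeds; "effort": joint torques, N m; "tcp_pos": TCP position; "ee_rot": TCP orientation; "wrist_force": force on the tool from outside, world axes, zero at the start; "moment": the same for the moment, N m; "gripper_width": opening from 0.0 (shut) to 1.0 (fully open); "gripper_force": force on a finger pad.
Only numpy, scipy, OpenCV 4.12 (cv2) and the standard library are available. Lean on these libraries where they do the work, as an engineer would, in place of code of your own. Each camera call takes 0.05 s, during which the arm holds its last target. There are 200 camera calls.

### The job

Three loose metal offcuts lie on the springy access cover of the aluminium housing. Take the scraper block, wipe all three off the cover onto the bench with it, not with your fingers, and stand the block back on the bench. Then turn the wing of the quarter-turn fastener until it lines up with the two marks on the cover, press the cover fully down onto the housing with your fingers (holding on to the wing or not) and finish while still holding it down there; leave the tape roll, the battery pack and the gear alone.

Things in the scene. Friction and masses are not known exactly. Their poses are not given: they have to be found in the camera images.
- housing: fixed cast aluminium housing, 116 mm (its x) x 206 mm (its y, the long side) x 40 mm high, standing on the bench; origin at the centre of its underside. The cover lies over it. Two low lugs (9 mm high) stick out 11 mm from its x faces near the -y end
- cover_mid (a point): centre of the top face of the grey steel cover plate, 120 mm (x) x 210 mm (y) x 5 mm; axes as the housing's. At the start its top is 51 mm above the bench, with a 6 mm gap to the housing; fully down its top is at 45 mm. The top is flat and without a rim, so things pushed past its edge drop to the bench; only the fastener stands on it
- cover (a joint): travel of the cover, m: 0 = sprung up (start), 0.006 = fully down on the housing. The cover stays level wherever it is pressed; springs push it up with about 3 N at 0 and 9 N when fully down, and it comes up again when let go. While the fastener is not aligned its cross pin stops the cover after about 2 mm
- fastener (a joint): angle of the quarter-turn fastener, rad: 0 = aligned (wing along the cover's y, on the line between the two dark marks), positive = turned counter-clockwise seen from above. It starts between 0.6 and 1.35, so it is turned clockwise to 0; range -0.7 to 1.6 with no stop at 0. It stays where it is left (light friction, 0.03 N m). The cover goes down freely with the wing within about 0.2 rad of 0
- wing (a point): centre of the fastener's black wing, an upright bar 12 mm thick (its x), 36 mm long (its y) and 23 mm high, which stands from 3 to 26 mm above the cover's top face; this point is 15 mm above that face, 72 mm from the cover's centre towards the cover's -y, on its long centre line. Its axes turn with the wing
- scraper_grip (a point): grip point of the loose scraper block (100 to 210 g), 40 mm above its underside, at the middle of its grip ridge. Flat sole 92 mm (x) x 40 mm (y) x 16 mm high; on it a wooden grip ridge 64 mm (x) x 24 mm (y) from 16 to 57 mm above the underside: pinch the ridge across y. Stands upright on the bench left of the housing
- chip_a: L-shaped steel offcut 14 x 14 x 6 mm, lying loose on the cover at the start; origin at the centre of its underside, z up. All three lie on the half of the cover away from the fastener, within 35 mm of the cover's long centre line
- chip_b: L-shaped steel offcut 14 x 14 x 6 mm, lying loose on the cover at the start; origin at the centre of its underside, z up. All three lie on the half of the cover away from the fastener, within 35 mm of the cover's long centre line
- chip_c: L-shaped steel offcut 14 x 14 x 6 mm, lying loose on the cover at the start; origin at the centre of its underside, z up. All three lie on the half of the cover away from the fastener, within 35 mm of the cover's long centre line
- tape: white tape roll 68 x 68 x 19 mm lying on the bench behind the housing; bystander; origin at the centre of its underside
- cells: blue three-cell battery pack 65 x 57 x 18 mm on the bench at the right of the housing; bystander; origin at the centre of its underside
- gear: white gear 40 x 40 x 10 mm lying on the bench at the left; bystander; origin at the centre of its underside
There are look-alikes about, which are no part of the job. Of the things shaped like the part that bears scraper_grip, the wooden one is meant.

How it is judged (in metres and radians):
On the way, in this order (a step that is already met when the one before it is completed fails the run):
1. all three offcuts are off the cover, down on the bench (height (world z) of each of chip_a, chip_b, chip_c below 0.03 m), for 0.2 s.
2. the scraper block stands on the bench, let go (height (world z) of scraper_grip below 0.045 m and angle between scraper's own z axis and vertical below 0.15 rad and contact force between the fingers and scraper below 0.2 N), for 0.2 s.
3. the fastener is turned into line with the marks (value of joint fastener between -0.22 and 0.22 rad), for 0.2 s.
At the end, for the whole second after the job is handed in: the fingers hold the cover down (more than 4 N on it, its wing included) at more than 4.5 mm of its 6 mm travel, the fastener is within 0.22 rad of its marks, all offcuts are below 30 mm height, and the scraper block stands upright on the bench (within 0.15 rad), let go (all of step 1 and all of step 2 and all of step 3 and value of joint cover above 0.0045 m and contact force between the fingers and cover above 4 N); the arm keeps its last pose, push and grip.
It fails at once if an offcut on the cover is touched with the fingers ((contact force between the fingers and chip_a above 0.3 N and height (world z) of chip_a above 0.04 m) or (contact force between the fingers and chip_b above 0.3 N and height (world z) of chip_b above 0.04 m) or (contact force between the fingers and chip_c above 0.3 N and height (world z) of chip_c above 0.04 m)).
It fails at once if a bystander is moved more than 30 mm (distance of any of tape, cells, gear from where it was at the start of the episode above 0.03 m).
It also fails if it takes over 61 s, if anything falls off the work surface, if the arm or the gripper's body presses on something with over 40 N, if the wrist force passes 120 N, or if a joint passes its speed limit or range.

## Working session

There is one attempt and no reset: what is moved stays moved. The work goes in short steps, Python scripts to look and compute and a tool call to move; the robot and the scene stay as the last step left them, time stands still between calls to the robot, and variables do not carry over. Pictures are saved under pics/ and viewed, at most 10 in all, crops included, and the job is handed in when it is done.

Besides the shell and the picture viewer there is one more tool, called after ">>>" as name(argument=value, ...) on one line, values as JSON. jog_arm: Moves the arm, as the interface text tells. Its arguments: {"type":"object","properties":{"rows":{"type":"array"},"claw":{"type":"number"}},"required":["rows"]}

```bash
mkdir -p pics; cat > h.py <<'E'
import numpy as np, cv2
from station import sense, capture, camera_model, finish_job, finger_overhang
def ray(m,u,v):
    f=200/np.tan(np.radians(m["fovy"])/2)
    d=np.array([(u-m["cx"])/f,(v-m["cy"])/f]); s=d.copy()
    for _ in range(30): s=d/(1+m["k1"]*(s@s))
    return np.array(m["eye"]),np.array(m["rotation"])@np.array([s[0],s[1],1])
def onz(m,u,v,z):
    e,d=ray(m,u,v); return e+d*(z-e[2])/d[2]
def save(n,fn):
    m=camera_model(n); im=capture(n); cv2.imwrite(fn,im[:,:,::-1]); return m,im
E
python3 - <<'E'
from h import *
s=sense(); print(s, finger_overhang if not callable(finger_overhang) else finger_overhang())
for n in("scene","top"):
    m,im=save(n,f"pics/{n}0.png"); print(n,m)
E
```

```text
{'time_s': 0.0, 'joints': array([ 8.26569909e+01,  2.20915482e+01,  3.80348695e-01, -2.98256682e-02,
       -6.84125509e+01, -1.48176808e+01]), 'joint_velocities': array([ 0.11465969,  0.14731389, -0.06872908, -0.07606701, -0.02824689,
        0.01120229]), 'effort': array([-3.91191252e-04, -3.90661848e+01,  1.87402958e+01,  4.21972409e+00,
        1.10325945e-02, -1.88667705e-04]), 'tcp_pos': array([0.2355453 , 0.57842633, 0.29115288]), 'ee_rot': array([[ 9.26057174e-01, -3.77382484e-01, -7.56115850e-04],
       [-3.77383232e-01, -9.26054841e-01, -2.08022686e-03],
       [ 8.48364350e-05,  2.21175445e-03, -9.99997550e-01]]), 'wrist_force': array([-0.06705233,  0.15221173, -1.09002221]), 'moment': array([0.00355645, 0.01923832, 0.00708947]), 'gripper_force': 0.0, 'gripper_width': 1.0012412391106442} 0.0697
scene {'fovy': 45.8622862408039, 'cx': 318.0905388412673, 'cy': 193.97548735815536, 'k1': -0.003176326451772845, 'eye': array([-0.04167367, -0.56607661,  0.8280605 ]), 'rotation': array([[ 0.72015053, -0.45301781,  0.52550746],
       [-0.69374841, -0.45944794,  0.55463568],
       [-0.00981652, -0.76399114, -0.64515206]])}
top {'fovy': 55.17964281914686, 'cx': 313.92664505408067, 'cy': 202.77119134306105, 'k1': -0.042787572970881836, 'eye': array([0.37471982, 0.08434917, 1.02197185]), 'rotation': array([[ 0.06877057, -0.97712756,  0.20122706],
       [-0.99762594, -0.06808825,  0.01031868],
       [ 0.00361853, -0.20145896, -0.97949027]])}
```

View pics/top0.png

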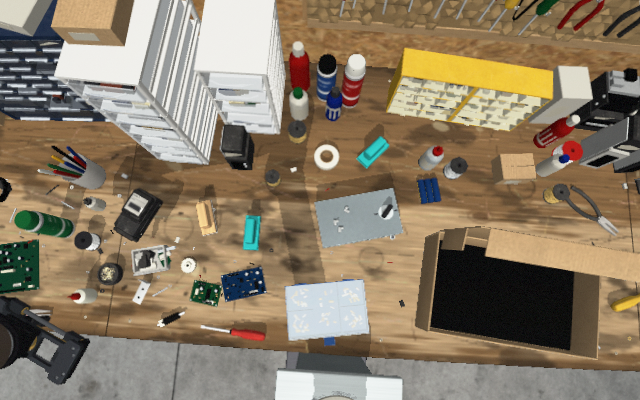

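View pics/scene0.png

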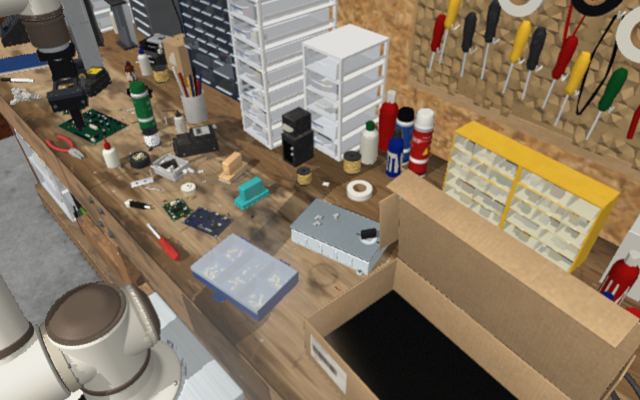

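The top view shows the housing cover at about (360,217), with chips on its left half and the wing at about (387,211). The wooden scraper is at about (206,216), and the teal ones at (252,232) and (373,152) are the look-alikes. The tape is at (327,156), the cells at (429,190) and the gear at (188,265). The scene view agrees.

```bash
python3 - <<'E'
from h import *
m=camera_model("top"); im=cv2.imread("pics/top0.png")
c=cv2.resize(im[180:260,180:420],None,fx=3.3,fy=3.3,interpolation=cv2.INTER_CUBIC); cv2.imwrite("pics/crop1.png",c)
hsv=cv2.cvtColor(im,cv2.COLOR_BGR2HSV)
roi=np.zeros(im.shape[:2],np.uint8); roi[180:255,305:412]=1
mk=((hsv[...,1]<60)&(hsv[...,2]>90)&(roi>0)).astype(np.uint8)
mk=cv2.morphologyEx(mk,cv2.MORPH_CLOSE,np.ones((9,9)));mk=cv2.morphologyEx(mk,cv2.MORPH_OPEN,np.ones((7,7)))
k=max(cv2.findContours(mk,0,2)[0],key=cv2.contourArea)
b=cv2.boxPoints(cv2.minAreaRect(k)); print(b)
P=np.array([onz(m,*p,0.051)[:2] for p in b]); print(P,P.mean(0),[np.linalg.norm(P[i]-P[i-1]) for i in range(4)])
print("scr",onz(m,206,214,0.057),"wing",onz(m,385,211,.075),"tape",onz(m,327,156,.01),"cells",onz(m,429,190,.018),"gear",onz(m,188,265,.01))
E
```

```text
[[313.64032 201.38565]
 [394.56    186.9357 ]
 [403.20648 235.35599]
 [322.2868  249.80594]]
[[ 0.5778031   0.0955706 ]
 [ 0.63113087 -0.11322715]
 [ 0.50527611 -0.13876585]
 [ 0.4545571   0.06514542]] [ 0.5421918  -0.02281924] [np.float64(0.12694592996344908), np.float64(0.21550023374458957), np.float64(0.12841979587762206), np.float64(0.21012429806613497)]
scr [0.52438893 0.36863663 0.057     ] wing [ 0.56059456 -0.08583393  0.075     ] tape [0.71715873 0.06796704 0.01      ] cells [ 0.63791383 -0.21378874  0.018     ] gear [0.39335178 0.41315771 0.01      ]
```

View pics/crop1.png

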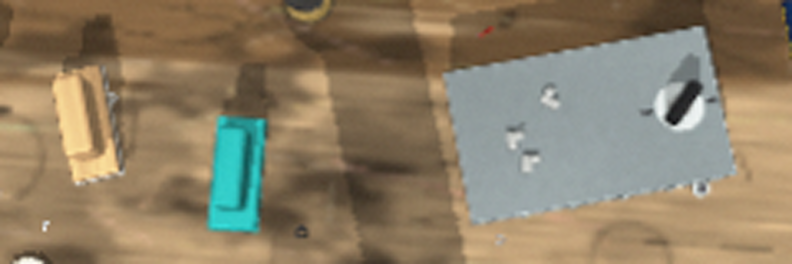

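```bash
cat >> h.py <<'E'
def go(x,y,z,yaw=None):
    "tool-frame shift to world x,y,z (TCP), turn (rad about tool z) bringing tool y to yaw deg"
    s=sense(); R=s["ee_rot"]; d=R.T@(np.array([x,y,z])-s["tcp_pos"]); a=np.degrees(np.arctan2(R[1,1],R[0,1]))
    t=0 if yaw is None else -np.radians((yaw-a+180)%360-180)
    print("shift",d.round(4),"turn",round(float(t),3),"yaw",round(float(a),2),"tcp",s["tcp_pos"].round(4),"F",s["wrist_force"].round(1),"t",s["time_s"],"j6",s["joints"][5].round(1))
E
python3 - <<'E'
from h import *
m=camera_model("top")
g=lambda u,v,z:onz(m,u/3.3+180-.35,v/3.3+180-.35,z)[:2]
P=[g(*p,.051) for p in((443,73),(704,27),(737,172),(471,223))]; print(np.round(P,4),np.mean(P,0))
A=g(68,78,.057);B=g(88,157,.057);print(A,B,(A+B)/2,np.linalg.norm(A-B),np.degrees(np.arctan2(*(A-B)[::-1])))
for c in((550,97),(516,138),(530,160)):print("chip",g(*c,.055))
c=(A+B)/2;go(c[0],c[1],.29,np.degrees(np.arctan2(*(A-B)[::-1]))-90)
E
```

```text
[[ 0.5768  0.0948]
 [ 0.6284 -0.1092]
 [ 0.5145 -0.138 ]
 [ 0.4611  0.0653]] [ 0.54519402 -0.02173605]
[0.55122118 0.38702347] [0.49046988 0.3635722 ] [0.52084553 0.37529784] 0.06512052324852773 21.107623725698748
chip [0.56273237 0.01028512]
chip [0.52864416 0.03488788]
chip [0.51225508 0.02311933]
shift [0.3408 0.0805 0.0015] turn -0.755 yaw -112.17 tcp [0.2356 0.5785 0.2913] F [ 1.  -0.   0.7] t 0.1 j6 -14.8
```

>>> jog_arm(rows=[[[0.034,0.008,0,0],[0.034,0.008,0,0],[0.034,0.008,0,-0.1],[0.034,0.008,0,-0.1],[0.034,0.011,0,-0.1],[0.034,0.015,0,-0.1],[0.034,0.019,0,-0.1],[0.032,0.022,0,-0.1],[0.03,0.024,0,-0.1],[0.029,0.026,0,-0.055],[0,0,0,0],[0,0,0,0]]])

```text
time_s: 1.6
tcp_pos: [0.5536, 0.396, 0.2915]
ee_rot: [[0.933, 0.359, -0.001], [0.359, -0.933, -0.001], [-0.001, 0.0, -1.0]]
wrist_force: [-0.2, 0.6, -0.5]
gripper_width: 1.002
gripper_force: 0.0
```

```bash
python3 - <<'E'
from h import *
go(.5208,.3753,.29,-69)
m,im=save("wrist","pics/w1.png"); print(m)
E
```

```text
shift [-0.0381  0.0075  0.0016] turn 0.001 yaw -68.94 tcp [0.5536 0.396  0.2915] F [-0.2  0.6 -0.5] t 1.6 j6 61.9
{'fovy': 66.55882889463325, 'cx': 320.91435900713014, 'cy': 199.17850854720618, 'k1': -0.04020808146316717, 'eye': array([0.621608  , 0.42204513, 0.38309228]), 'rotation': array([[ 0.35910675, -0.89945136, -0.2490574 ],
       [-0.93329571, -0.34573918, -0.09707486],
       [ 0.00120521,  0.26730444, -0.96361138]])}
```

View pics/w1.png

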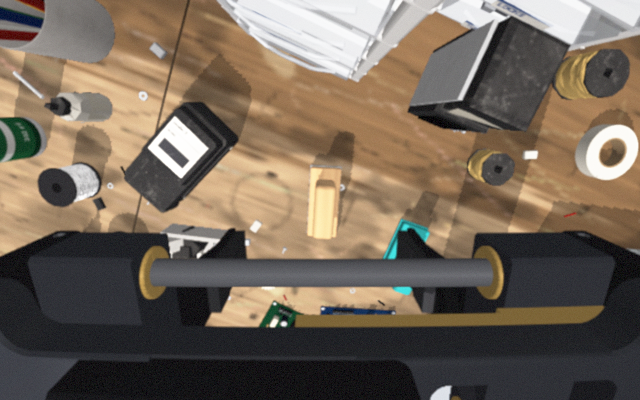

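The wrist view shows the wooden scraper at (324,205) with its ridge top from about (325,182) to (323,237). The teal look-alike is at (405,250), partly hidden by the gripper.

```bash
python3 - <<'E'
from h import *
m=camera_model("wrist")
im=cv2.imread("pics/w1.png")[150:250,280:370]
cv2.imwrite("pics/w1c.png",cv2.resize(im,None,fx=6,fy=6,interpolation=cv2.INTER_CUBIC))
E
```

```text
(no output)
```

View pics/w1c.png

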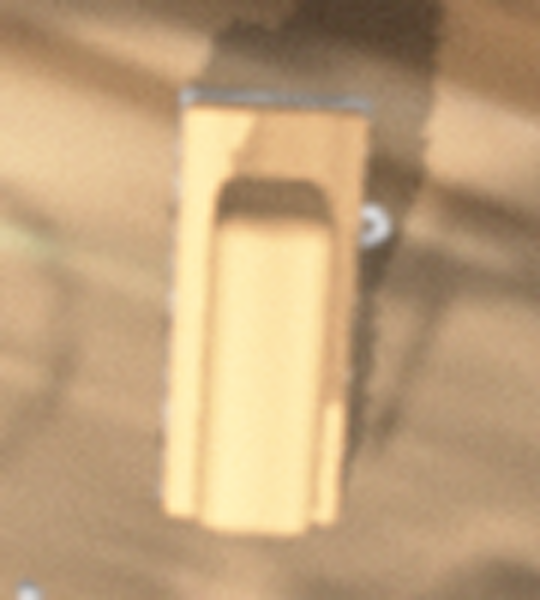

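The crop shows the ridge-top corners at crop pixels (218,213), (330,220), (308,533) and (200,526).

```bash
python3 - <<'E'
from h import *
m=camera_model("wrist")
P=np.array([onz(m,u/6+280-.4,v/6+150-.4,.057)[:2] for u,v in((218,213),(330,220),(308,533),(200,526))])
d=P[0]+P[1]-P[2]-P[3]; yaw=np.degrees(np.arctan2(d[1],d[0]))
S=np.array([onz(m,u/6+280-.4,v/6+150-.4,.016)[:2] for u,v in((183,105),(366,110))])
print(P.mean(0),[np.linalg.norm(P[i]-P[i-1]) for i in range(4)],yaw,S, np.linalg.norm(S[0]-S[1]))
c=P.mean(0); go(*c,.091,yaw-90)
E
```

```text
[0.52366763 0.3812256 ] [np.float64(0.06168995121709321), np.float64(0.020551688910822367), np.float64(0.061816128112161334), np.float64(0.02080741469737223)] 17.750966055006 [[0.55947124 0.41229176]
 [0.57187754 0.37728699]] 0.03713826608906353
shift [-0.0329  0.0034  0.2009] turn 0.059 yaw -68.89 tcp [0.5533 0.3963 0.2919] F [-0.3 -0.4 -0.5] t 1.65 j6 61.9
```

>>> jog_arm(rows=[[[-0.016,0.002,0,0.03],[-0.016,0.0015,0,0.029],[0,0,0.03,0],[0,0,0.03,0],[0,0,0.03,0],[0,0,0.03,0],[0,0,0.03,0],[0,0,0.03,0],[0,0,0.015,0],[0,0,0.005,0],[0,0,0,0],[0,0,0,0]]])

```text
time_s: 3.15
tcp_pos: [0.5256, 0.3823, 0.0936]
ee_rot: [[0.952, 0.305, 0.002], [0.305, -0.953, 0.002], [0.002, -0.001, -1.0]]
wrist_force: [-0.4, 0.3, 0.2]
gripper_width: 0.998
gripper_force: 0.0
```

>>> jog_arm(rows=[[[0,0,0,0],[0,0,0,0],[0,0,0,0],[0,0,0,0],[0,0,0,0],[0,0,0,0],[0,0,0,0],[0,0,0,0]]], claw=0)

```text
time_s: 4.15
tcp_pos: [0.5252, 0.3817, 0.0922]
ee_rot: [[0.953, 0.304, -0.0], [0.304, -0.953, -0.0], [-0.0, 0.0, -1.0]]
wrist_force: [0.2, 0.1, -0.3]
gripper_width: 0.273
gripper_force: 30.0
```

>>> jog_arm(rows=[[[0,0,-0.03,0],[0,0,-0.03,0],[0,0,-0.03,0],[0,0,-0.02,0],[0,0,0,0]]])

```text
time_s: 4.78
tcp_pos: [0.5255, 0.3823, 0.2038]
ee_rot: [[0.953, 0.304, 0.002], [0.304, -0.953, 0.003], [0.003, -0.002, -1.0]]
wrist_force: [0.0, 0.3, -1.9]
gripper_width: 0.275
gripper_force: 30.0
```

```bash
python3 - <<'E'
from h import *
go(.5487,-.0353,.200,-75.6)
E
```

```text
shift [-0.105   0.4048  0.0027] turn 0.058 yaw -72.28 tcp [0.5255 0.3823 0.2038] F [ 0.   0.3 -1.9] t 4.775 j6 57.4
```

>>> jog_arm(rows=[[[-0.008,0.031,0,0],[-0.008,0.031,0,0],[-0.008,0.031,0,0],[-0.008,0.031,0,0],[-0.008,0.031,0,0],[-0.008,0.031,0,0],[-0.008,0.031,0,0],[-0.008,0.031,0,0],[-0.008,0.031,0,0],[-0.008,0.031,0,0],[-0.008,0.031,0,0],[-0.008,0.031,0,0],[-0.009,0.033,0,0.028],[0,0,0,0.03],[0,0,0,0],[0,0,0,0]]])

```text
time_s: 6.78
tcp_pos: [0.5482, -0.0352, 0.2018]
ee_rot: [[0.968, 0.25, -0.001], [0.25, -0.968, 0.0], [-0.001, -0.0, -1.0]]
wrist_force: [0.7, -0.0, -1.6]
gripper_width: 0.273
gripper_force: 30.0
```

```bash
python3 - <<'E'
from h import *
go(.5487,-.0353,.200,-75.6)
m,im=save("wrist","pics/w2.png")
m,im2=save("top","pics/t2.png")
c=cv2.resize(im2[180:260,290:420],None,fx=5,fy=5,interpolation=cv2.INTER_CUBIC)[:,:,::-1]
cv2.imwrite("pics/c2.png",np.vstack([cv2.resize(im[:,:,::-1],None,fx=.5,fy=.5),np.zeros((1,320,3),np.uint8)]) if 0 else c)
E
```

```text
shift [0.0004 0.0002 0.0018] turn 0.001 yaw -75.53 tcp [ 0.5482 -0.0352  0.2018] F [ 0.7 -0.  -1.6] t 6.775 j6 91.2
```

View pics/w2.png

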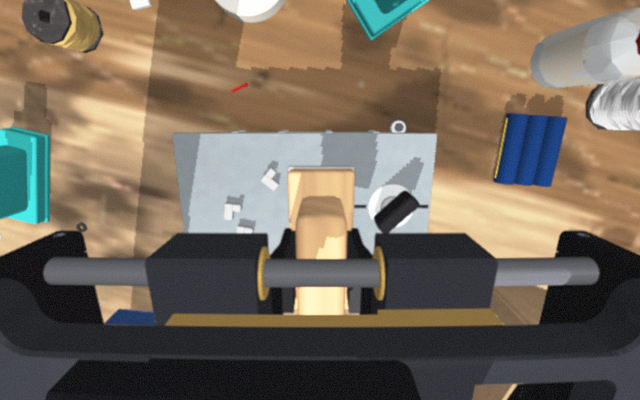

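The wrist view shows the block hovering between the chips at (271,176), (233,207) and (245,227) on the left and the fastener at (393,207) on the right. The cover's far corners are at (173,134) and (436,133).

```bash
python3 - <<'E'
from h import *
m=camera_model("wrist")
a=onz(m,173,134,.051)[:2];b=onz(m,436,133,.051)[:2];d=a-b
print(a,b,np.linalg.norm(d),np.degrees(np.arctan2(d[1],d[0]))-90)
y=d/np.linalg.norm(d);x=np.array([y[1],-y[0]]);C=(a+b)/2-.06*x;print("C",C)
for n,p,z in(("chip r",(282,176),.055),("chip",(271,177),.055),("c2",(233,208),.055),("c3",(245,227),.055),("wing mid",(396,211),.077),("w1",(417,199),.077),("w2",(375,224),.077)):
    q=onz(m,*p,z)[:2]; print(n,q.round(4),(np.array([x@(q-C),y@(q-C)])*1e3).round(1))
t=sense()["tcp_pos"][:2];print("tool",x@(t-C),y@(t-C))
go(C[0]-.014*y[0],C[1]-.014*y[1],.15,np.degrees(np.arctan2(*y[::-1]))+180)
E
```

```text
[0.57650126 0.092183  ] [ 0.62874917 -0.10817888] 0.20706213490062536 14.615408835431921
C [ 0.54456674 -0.02313771]
chip r [0.5658 0.001 ] [26.7 18. ]
chip [0.5629 0.0093] [25.9 26.8]
c2 [0.5297 0.0343] [ 0.1 59.3]
c3 [0.5158 0.0216] [-16.5  50.6]
wing mid [ 0.566  -0.0889] [  4.2 -69.1]
w1 [ 0.5788 -0.1012] [ 13.4 -84.2]
w2 [ 0.5523 -0.0767] [ -6.1 -53.8]
tool 0.0006155559382353178 -0.012605106149475152
shift [-0.0006  0.0014  0.0521] turn -0.002 yaw -75.52 tcp [ 0.5483 -0.0352  0.2021] F [-1.   0.5 -1.1] t 6.875 j6 91.2
```

>>> jog_arm(rows=[[[0,0,0.02,0],[0,0,0.02,0],[0,0,0.01,0],[0,0,0.006,0],[0,0,0.002,0],[0,0,0.001,0],[0,0,0,0],[0,0,0,0],[0,0,0,0]]])

```text
time_s: 8.0
tcp_pos: [0.5484, -0.036, 0.1435]
ee_rot: [[0.969, 0.248, 0.0], [0.248, -0.969, 0.0], [0.0, -0.0, -1.0]]
wrist_force: [-0.1, 0.5, -2.1]
gripper_width: 0.272
gripper_force: 30.0
```

>>> jog_arm(rows=[[[0,0,0.001,0],[0,0,0,0],[0,0,0,0],[0,0,0,0]]])

```text
time_s: 8.5
tcp_pos: [0.5485, -0.036, 0.1425]
ee_rot: [[0.969, 0.249, 0.0], [0.249, -0.969, -0.0], [0.0, 0.0, -1.0]]
wrist_force: [-0.3, 0.2, 1.6]
gripper_width: 0.272
gripper_force: 30.0
```

>>> jog_arm(rows=[[[0,-0.005,0.0003,0],[0,-0.009,0,0],[0,-0.009,0,0],[0,-0.009,0,0],[0,-0.009,0,0],[0,-0.009,0,0],[0,-0.009,0,0],[0,-0.009,0,0],[0,-0.009,0,0],[0,-0.009,0,0],[0,-0.009,0,0],[0,-0.009,0,0],[0,-0.009,0,0],[0,-0.009,0,0],[0,-0.009,0,0],[0,-0.009,0,0],[0,-0.009,0,0],[0,-0.009,0,0],[0,-0.009,0,0],[0,0,0,0]]])

```text
time_s: 11.0
tcp_pos: [0.5067, 0.1265, 0.1418]
ee_rot: [[0.968, 0.25, -0.0], [0.25, -0.968, 0.0], [-0.0, -0.0, -1.0]]
wrist_force: [-0.4, -0.4, -0.5]
gripper_width: 0.271
gripper_force: 30.0
```

```bash
python3 - <<'E'
from h import *
go(.524,.381,.2,-72)
m,im=save("wrist","pics/w3.png")
E
```

```text
shift [ 0.0803 -0.2422 -0.0582] turn -0.062 yaw -75.55 tcp [0.5067 0.1265 0.1418] F [-0.4 -0.4 -0.5] t 11.0 j6 72.6
```

View pics/w3.png

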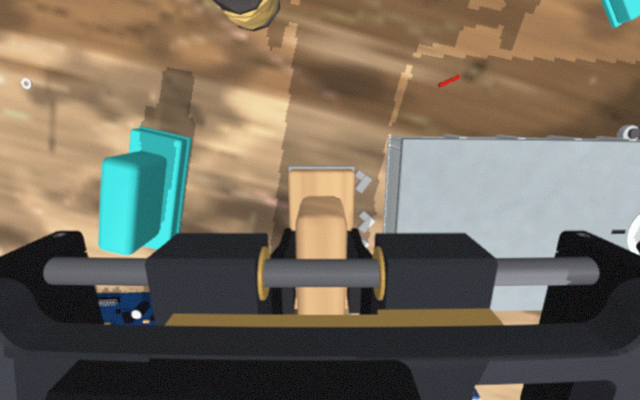

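The cover is clear, and chips show on the bench at (363,182), (366,220) and about (370,240). I'll take the block back to its starting place.

>>> jog_arm(rows=[[[0,0,-0.03,0],[0,0,-0.03,0],[0.01,-0.03,0,0],[0.01,-0.03,0,0],[0.01,-0.03,0,0],[0.01,-0.03,0,0],[0.01,-0.03,0,0],[0.01,-0.03,0,0],[0.01,-0.03,0,0],[0.01,-0.032,0,0],[0,0,0,0],[0,0,0.03,0],[0,0,0.03,0],[0,0,0.03,0],[0,0,0.011,0],[0,0,0.004,0],[0,0,0,0],[0,0,0,0]]])

```text
time_s: 13.3
tcp_pos: [0.5247, 0.3805, 0.0983]
ee_rot: [[0.969, 0.249, 0.002], [0.249, -0.969, 0.002], [0.002, -0.001, -1.0]]
wrist_force: [0.0, -0.0, -1.1]
gripper_width: 0.273
gripper_force: 30.0
```

```bash
python3 - <<'E'
from h import *
go(.524,.381,.0924)
m,im=save("top","pics/t3.png")
cv2.imwrite("pics/c3.png",cv2.resize(im[180:260,180:420],None,fx=3.3,fy=3.3,interpolation=cv2.INTER_CUBIC)[:,:,::-1])
E
```

```text
shift [-0.0006 -0.0006  0.0059] turn 0.0 yaw -75.6 tcp [0.5247 0.3805 0.0983] F [ 0.  -0.  -1.1] t 13.3 j6 54.2
```

View pics/c3.png

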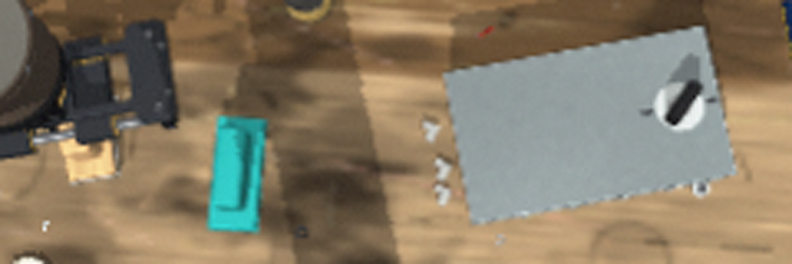

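All three chips lie on the bench beside the cover, at crop pixels (430,128), (442,167) and (442,193).

>>> jog_arm(rows=[[[0,0,0.004,0],[0,0,0.0015,0],[0,0,0.0005,0],[0,0,0,0],[0,0,0,0]]])

```text
time_s: 13.98
tcp_pos: [0.5242, 0.3802, 0.0922]
ee_rot: [[0.968, 0.249, 0.0], [0.249, -0.968, 0.0], [0.0, -0.0, -1.0]]
wrist_force: [-2.1, -0.8, 5.5]
gripper_width: 0.273
gripper_force: 30.0
```

>>> jog_arm(rows=[[[0,0,0,0],[0,0,0,0],[0,0,0,0],[0,0,0,0],[0,0,-0.01,0],[0,0,-0.03,0],[0,0,-0.03,0],[0,0,-0.03,0],[0,0,-0.03,0],[0,0,0,0]]], claw=1)

```text
time_s: 15.22
tcp_pos: [0.5253, 0.381, 0.225]
ee_rot: [[0.968, 0.249, 0.005], [0.249, -0.968, 0.005], [0.007, -0.004, -1.0]]
wrist_force: [0.3, -0.2, -0.3]
gripper_width: 1.0
gripper_force: 0.0
```

```bash
python3 - <<'E'
from h import *
go(.529,-.063,.22,-130.5)
E
```

```text
shift [-0.107   0.431   0.0027] turn 0.958 yaw -75.58 tcp [0.5253 0.381  0.225 ] F [ 0.3 -0.2 -0.3] t 15.225 j6 54.2
```

>>> jog_arm(rows=[[[-0.009,0.036,0,0],[-0.009,0.036,0,0],[-0.009,0.036,0,0],[-0.009,0.036,0,0],[-0.009,0.036,0,0],[-0.009,0.036,0,0],[-0.009,0.036,0,0],[-0.009,0.036,0,0],[-0.009,0.036,0,0],[-0.009,0.036,0,0],[-0.009,0.036,0,0],[-0.008,0.035,0,0.13],[0,0,0,0.14],[0,0,0,0.14],[0,0,0,0.14],[0,0,0,0.14],[0,0,0,0.14],[0,0,0,0.128],[0,0,0,0],[0,0,0,0]]], claw=0.5)

```text
time_s: 17.73
tcp_pos: [0.5275, -0.064, 0.2207]
ee_rot: [[0.762, -0.648, -0.001], [-0.648, -0.762, 0.0], [-0.0, 0.0, -1.0]]
wrist_force: [0.5, 1.1, -0.2]
gripper_width: 0.501
gripper_force: 0.0
```

```bash
python3 - <<'E'
from h import *
go(.5631,-.0922,.22,-130.5)
m,im=save("wrist","pics/w4.png")
C=np.array([.5449,-.0225]);y=np.array([-.2523,.9676]);x=np.array([y[1],-y[0]])
g=cv2.cvtColor(im,cv2.COLOR_RGB2GRAY); f=200/np.tan(np.radians(m["fovy"])/2)
p=np.array([*(C-.072*y),.07]);q=np.array(m["rotation"]).T@(p-m["eye"]);print("expected px",f*q[:2]/q[2]+[m["cx"],m["cy"]])
E
```

```text
shift [ 0.0454 -0.0016  0.0007] turn 0.002 yaw -130.39 tcp [ 0.5275 -0.064   0.2207] F [ 0.5  1.1 -0.2] t 17.725 j6 39.0
expected px [318.60394251 151.31651148]
```

View pics/w4.png

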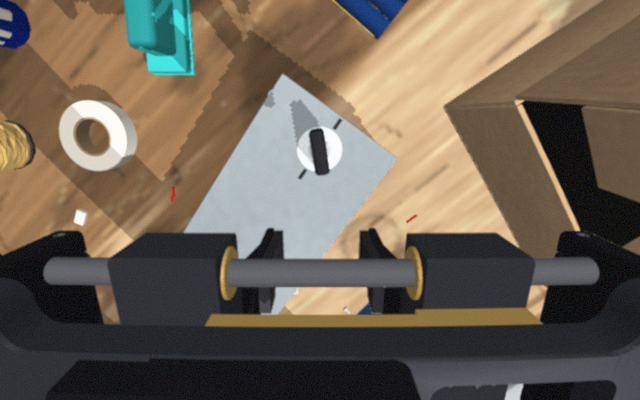

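The wing is at (319,151), slightly off the picture's vertical. The marks are at (336,125) and (303,175).

```bash
python3 - <<'E'
from h import *
m=camera_model("wrist"); im=cv2.imread("pics/w4.png"); g=im.max(2)
mk=np.zeros(g.shape,np.uint8); mk[126:177,303:336]=(g[126:177,303:336]<70)
n,l,st,c=cv2.connectedComponentsWithStats(mk); i=1+np.argmax(st[1:,4]); print(st[i],c[i])
k=cv2.findContours((l==i).astype(np.uint8),0,2)[0][0]
r=cv2.minAreaRect(k); b=cv2.boxPoints(r); print(r)
e=sorted([(b[j]+b[j-1])/2 for j in range(4)],key=lambda p:p[1]); A,B=[onz(m,*p,.072)[:2] for p in(e[0],e[-1])]
print("ends",e[0],e[-1],A,B,np.linalg.norm(A-B),"mid",(A+B)/2)
a=np.degrees(np.arctan2(*(B-A)[::-1]));print("wing dir",a,"rel cover y",a-104.5)
M,N=[onz(m,*p,.051)[:2] for p in((336,124.5),(303,175))];print("marks dir",np.degrees(np.arctan2(*(N-M)[::-1])),(M+N)/2)
E
```

```text
[310 129  19  46 566] [318.73321555 151.20671378]
((318.7297058105469, 151.37838745117188), (44.716522216796875, 13.1519193649292), 80.53767395019531)
ends [315.05402 129.32434] [322.4054  173.43243] [ 0.57794802 -0.10124627] [ 0.54796973 -0.08321001] 0.034985779095354684 mid [ 0.56295887 -0.09222814]
wing dir 148.96702885713145 rel cover y 44.46702885713145
marks dir 106.2206946661137 [ 0.56198543 -0.09166216]
```

>>> jog_arm(rows=[[[0.023,-0.001,0,0],[0.0225,-0.001,0,0],[0,0,0,-0.084],[0,0,0,-0.084],[0,0,0.03,0],[0,0,0.03,0],[0,0,0.02,0],[0,0,0.01,0],[0,0,0,0],[0,0,0,0],[0,0,0,0]]])

```text
time_s: 19.15
tcp_pos: [0.5641, -0.092, 0.1319]
ee_rot: [[0.858, -0.513, 0.002], [-0.513, -0.858, 0.0], [0.002, -0.001, -1.0]]
wrist_force: [0.4, -0.7, -0.2]
gripper_width: 0.501
gripper_force: 0.0
```

```bash
python3 - <<'E'
from h import *
go(.563,-.0922,.1225,-121)
E
```

```text
shift [-0.0009  0.0007  0.0094] turn 0.002 yaw -120.86 tcp [ 0.5641 -0.092   0.1319] F [ 0.4 -0.7 -0.2] t 19.15 j6 52.2
```

>>> jog_arm(rows=[[[-0.001,0.0005,0.005,0],[0,0,0.004,0],[0,0,0,0],[0,0,0,0]]])

```text
time_s: 19.65
tcp_pos: [0.5624, -0.092, 0.1219]
ee_rot: [[0.858, -0.513, -0.0], [-0.513, -0.858, -0.0], [-0.0, 0.0, -1.0]]
wrist_force: [-0.6, 1.4, 0.5]
gripper_width: 0.501
gripper_force: 0.0
```

>>> jog_arm(rows=[[[0,0,0,0],[0,0,0,0],[0,0,0,0],[0,0,0,0],[0,0,0,0],[0,0,0,0]]], claw=0)

```text
time_s: 20.4
tcp_pos: [0.5625, -0.0919, 0.122]
ee_rot: [[0.858, -0.513, 0.0], [-0.513, -0.858, 0.0], [0.0, -0.0, -1.0]]
wrist_force: [-0.4, 1.1, 0.2]
gripper_width: 0.138
gripper_force: 30.0
```

>>> jog_arm(rows=[[[0,0,0,0.097],[0,0,0,0.097],[0,0,0,0.097],[0,0,0,0.097],[0,0,0,0.097],[0,0,0,0.097],[0,0,0,0.097],[0,0,0,0.098],[0,0,0,0],[0,0,0,0],[0,0,0,0]]])

```text
time_s: 21.78
tcp_pos: [0.5625, -0.0919, 0.122]
ee_rot: [[0.253, -0.967, 0.0], [-0.967, -0.253, 0.0], [-0.0, -0.0, -1.0]]
wrist_force: [-0.3, 0.2, 0.3]
gripper_width: 0.134
gripper_force: 30.0
```

```bash
python3 - <<'E'
from h import *
go(.5625,-.0919,.112,-165.5); print(sense()["moment"],sense()["gripper_width"])
E
```

```text
shift [-0.   -0.    0.01] turn 0.003 yaw -165.34 tcp [ 0.5625 -0.0919  0.122 ] F [-0.3  0.2  0.3] t 21.775 j6 7.7
[0.16398709 0.063405   0.01842957] 0.13428152902560683
```

>>> jog_arm(rows=[[[0,0,0.001,0],[0,0,0.001,0],[0,0,0.001,0],[0,0,0.001,0],[0,0,0.001,0],[0,0,0,0],[0,0,0,0]]])

```text
time_s: 22.65
tcp_pos: [0.5625, -0.0919, 0.1176]
ee_rot: [[0.253, -0.968, 0.0], [-0.968, -0.253, -0.0], [0.0, -0.0, -1.0]]
wrist_force: [-3.2, 0.8, 6.8]
gripper_width: 0.134
gripper_force: 30.0
```

>>> jog_arm(rows=[[[0,0,0.001,0],[0,0,0.001,0],[0,0,0,0],[0,0,0,0]]])

```text
time_s: 23.15
tcp_pos: [0.5625, -0.0919, 0.1159]
ee_rot: [[0.253, -0.968, 0.0], [-0.968, -0.253, -0.0], [0.0, -0.0, -1.0]]
wrist_force: [-3.3, 2.1, 7.9]
gripper_width: 0.134
gripper_force: 30.0
```

>>> jog_arm(rows=[[[0,0,0.001,0],[0,0,0.001,0],[0,0,0,0],[0,0,0,0],[0,0,0,0]]])

```text
time_s: 23.78
tcp_pos: [0.5626, -0.0919, 0.1158]
ee_rot: [[0.253, -0.967, 0.001], [-0.967, -0.253, -0.001], [0.001, -0.001, -1.0]]
wrist_force: [-6.4, 2.7, 18.9]
gripper_width: 0.134
gripper_force: 30.0
```

```bash
python3 - <<'E'
from h import *
m,im=save("scene","pics/s5.png"); m,t=save("top","pics/t5.png")
a=cv2.resize(im[140:290,180:400],(792,540),interpolation=cv2.INTER_CUBIC)
cv2.imwrite("pics/c5.png",a[:,:,::-1]); print(sense()["wrist_force"],sense()["tcp_pos"])
E
```

```text
[-6.92962839  3.37212143 18.73436219] [ 0.56254041 -0.0919088   0.11575102]
```

View pics/c5.png

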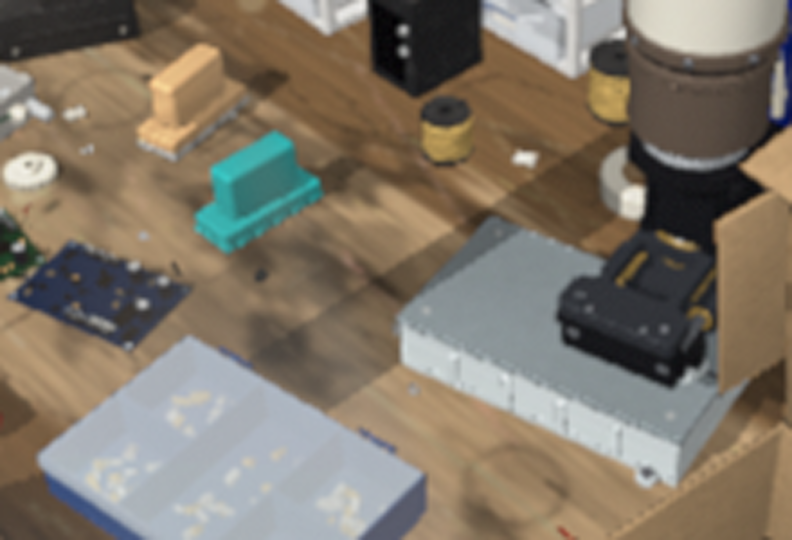

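The cover is down at about 6 mm of travel with 19 N on it. It stops hard there, the scraper stands upright, and the gripper is still on the aligned wing.

```bash
python3 -c "
from h import *
print(finish_job())"
```

```text
the job is handed in; nothing more can be done
None
```

I handed the job in at about 24 s with every step done: all three offcuts are on the bench, the scraper block is standing back in its place, and the wing is turned in line with the marks. The gripper is holding the cover fully down, about 6 mm of travel with 19 N at the wrist; the hand-in gave no verdict.

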